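# Lay out an enamelling place

## Task

Lay out the enamelling place: stand the small steel trivet upright, plate on top, in the middle of the mesh firing rack, and set the copper bowl upright on the middle of the trivet. Stand the short white jar on the table midway between the rack and the wooden board, and the tall white jar on the table behind the board, centred on the board's far long edge with a gap of about 2 cm. Leave the tumbler, the amber bottle, the grinding stone and the glass bowl where they stand.

Things in the scene. Friction and masses are not known exactly. Their poses are not given: they have to be found in the camera images.
- trivet: Small steel firing trivet: a flat square plate bent down on two opposite sides like a little bench, 50 x 50 mm in plan, 24 mm high, 70 g, open underneath. Loose, stands on the table. Origin at the centre of its underside (the table under it); z up, the two bent-down side walls (solid to the ground, 50 mm long) face +y and -y, the open ends +x and -x. At the start its y axis is within 0.3 rad of the world y axis
- bowl: Small open copper bowl, 56 mm across the rim, 22 mm high, foot 36 mm across, outside nearly upright over its upper 10 mm, 90 g. Loose, stands on its foot. Origin at the centre of the underside, z up
- tall_jar: The tall one of two white plastic jars with white screw lids: 60 mm diameter at the lid (the top 20 mm; 56 mm below it), 66 mm high, 110 to 225 g. Loose. Origin at the centre of the underside, z up
- short_jar: The short one of the two white lidded jars: 56 mm diameter at the lid (the top 16 mm; 52 mm below it), 38 mm high, 60 to 130 g. Loose. Origin at the centre of the underside, z up
- rack: Firing rack: square of dark steel mesh on four short legs, 110 x 110 mm, its flat top 25 mm above the table. Fixed. Origin at table height under its centre; x and y along its sides (x pointing roughly away from the robot), z up. It stands left or right, side by side with the board; the board's centre lies about 290 mm from the rack's centre along the rack's +y or -y
- board: Wooden work board, 80 mm (its x, front to back) by 110 mm (its y), 6 mm thick, lying flat and fixed on the table, turned the same way as the rack. Origin at the centre of its underside; x points to its far edge (roughly away from the robot), z up
- tumbler: Bystander: blue ceramic tumbler, 52 mm across, 60 mm high, loose, far middle of the table. Origin at the centre of the underside
- amber_bottle: Bystander: amber glass bottle with a black cap, 36 mm diameter, 90 mm high, loose, at the near left. Origin at the centre of the underside
- stone: Bystander: grey grinding stone, 30 x 75 x 22 mm (x, y, z), loose, at the near right. Origin at the centre of the underside
- dish: Bystander: small green glass bowl, 44 mm across, 22 mm high, loose, just beyond the tumbler. Origin at the centre of the underside
There are look-alikes about, which are no part of the job. Leave any yellow look-alike of the short_jar alone.

How it is judged:
By the outcome, as a careful person would: the job done as asked, in the order asked, and still so for the second after the job is handed in, with the robot touching nothing.
It also fails if it takes over 118 s, if anything falls off the work surface, if the arm or the gripper's body presses on something with over 40 N, if the wrist force passes 120 N, or if a joint passes its speed limit or range.

## Robot

A 7-joint arm with a two-finger parallel gripper is mounted at the origin on the work surface. World frame = base frame: x ahead of the robot, y to its left, z up, the work surface at z = 0. Lengths are in m, angles in rad, forces in N, time in s.
With the tool pointing down it reaches from about 0.4 to 0.875 m from the base axis. Payload 19.3 kg.
Tool frame: the origin (TCP) lies midway between the tips of the shut fingers; the grasp point (between the pads) lies 19 mm behind it; z points along the fingers, y is the line along which they close (so a half turn about z gives the same grasp; the last joint's range is limited). The gripper opens to 85 mm and grips with 20 to 120 N. Pads are 22 mm wide; open, the fingers measure 114 mm over their backs; the gripper's body (76 mm by 85 mm) begins 54 mm behind the grasp point. The pads swing forward as they close: fully open they stand 13 mm farther back than shut.
Start: joints at [1.08, 0.521, -0.036, 1.599, 0.021, 1.021, -0.113], TCP at [0.255, -0.57, 0.231] pointing down, gripper open.
Joint ranges: [-2.91, 2.91], [-0.3, 2.13], [-1.5, 1.42], [0.17, 2.43], [-1.26, 4.41], [0.16, 1.93], [-2.52, 2.52]. Speed limits (rad/s): [1.89, 1.89, 2.39, 2.39, 3.01, 3.01, 3.01].

## Interface

Orientations are given as [roll, pitch, yaw] about the fixed x, y, z axes, in that order (R = Rz(yaw) Ry(pitch) Rx(roll)).
In Python, from workcell import telemetry, grab_frame, calibration, bot, outline_of, landmark_of gives the robot as it stands. The module is installed in compiled form; this text tells all that it offers.
- The arm moves only by the shell command python3 -m inch 'ROWS' [FORCE]. ROWS is JSON, a list of rows, each a list of 7 numbers: the shift along the tool's x, y, z in m, then the turn, a rotation vector about the tool's x, y, z in rad, then the closure, from 0 (fully open) to 1 (shut). A call has 1 to 5 rows; each row shifts and turns the commanded pose from where the row before left it, along the tool's axes as they then stand; what a row does not reach is not made up. A row lasts 1/10 s, in which the tool goes at most 50 mm and 8.59 degrees, less where a joint would pass 70% of its speed; a pose out of reach is approached as far as the arm can. A call is refused whole if a number of a shift passes 0.05 or a number of a turn 0.15, either way. A call with a gripper value outside its range is refused whole. The fingers move at their own pace and stop on an object; FORCE is the grip in N (left out, the last holds). Time passes only in rows, so rows that do not move let the fingers close. It gives the time, the measured TCP pose, the force, the opening and the grip force at its end, in the units of the state.
- telemetry.observe(): the state, without advancing time (a new reading comes with each control period).
- grab_frame(name): name is "scene" or "top" or "wrist"; returns the picture (420x560x3 uint8, red, green, blue); there is no depth.
- calibration(name): a dict with "fovy" (degrees; the focal length in pixels is half the picture's height over the tangent of half this angle, whatever the lens; pixels are square), "cx", "cy" (the principal point, pixels), "pose" (4x4, takes a point from camera to world coordinates). Camera axes: x right, y down, z forward; pixel columns grow to the right and rows downward; lengths in m; the calibration is good to about 2 mm. The wrist camera is an equidistant fisheye: a pixel r from the principal point sees the ray r / f radians off the axis. A picture is of the moment at which its call begins: read the wrist's pose just before it. calibration takes no time and is no camera call; for the wrist camera it gives the pose at the moment of the call.
- bot.job_done(): hands the job in; it is judged then, once.
Trained networks look in the newest picture that a camera, given by its name, has taken for a name from the list of things; names that differ only in an ending like _2 or _b are one class to them, and where a whole thing is asked for, a point or a joint stands for the part that bears it (a point fixed in the world has none). Each returns a list of dicts, best first, with "score" (0 to 1); they miss things now and then, are a little off and sometimes report something else, mostly with a low value. They report only what shows in the picture. A call takes as long as a camera call. They do not tell look-alikes from the thing itself.
- outline_of(label, camera): "region" (420x560 bool, what is visible of it) and "rect" ([left, top, right, bottom] in pixels, round what is visible of it).
- landmark_of(label, camera): "xy" ([column, row] in pixels: a listed point, or the origin of a listed thing).
The state is a dict: "clock": time; "qpos": joint angles; "qd": joint speeds; "joint_efforts": joint torques, N m; "position": TCP position; "tool_rot": TCP orientation; "force": force on the tool from outside, world axes, zero at the start; "moment": the same for the moment, N m; "grip_width": finger opening in m; "finger_force": force on a finger pad.
Only numpy, scipy, OpenCV 4.12 (cv2) and the standard library are available. Lean on these libraries where they do the work, as an engineer would, in place of code of your own. Each camera call takes 0.05 s, during which the arm holds its last target. There are 200 camera calls.

## Working session

There is one attempt and no reset: what is moved stays moved. The work goes in short steps, Python scripts to look and compute and a shell command to move; the robot and the scene stay as the last step left them, time stands still between calls to the robot, and variables do not carry over. Pictures are saved under pics/ and viewed, at most 14 in all, crops included, and the job is handed in when it is done.

```bash
mkdir -p pics; python3 - <<'E'
from workcell import *
import cv2
s=telemetry.observe(); print({k:s[k] for k in('clock','position','tool_rot','grip_width')})
for n in('scene','top'):
    cv2.imwrite(f'pics/{n}0.png',grab_frame(n)[:,:,::-1]); c=calibration(n); print(n,c)
E
```

```text
{'clock': 0.0, 'position': array([ 0.25515848, -0.57019124,  0.23072504]), 'tool_rot': array([-3.14047082e+00,  7.37402809e-05,  4.20806636e-01]), 'grip_width': 0.08554146282676488}
scene {'fovy': 56.84210905227957, 'cx': 278.4016122652559, 'cy': 205.35938689725677, 'pose': array([[-0.60757738,  0.62396231, -0.49144762,  0.98614196],
       [ 0.794238  ,  0.48194875, -0.37001541,  0.29752752],
       [ 0.0059769 , -0.61513937, -0.78839574,  0.78579071],
       [ 0.        ,  0.        ,  0.        ,  1.        ]])}
top {'fovy': 43.148159255575685, 'cx': 275.5724585022263, 'cy': 210.4762395739711, 'pose': array([[-0.02742116, -0.98692242,  0.15884652,  0.31681011],
       [-0.99959764,  0.0282253 ,  0.00280813, -0.04002397],
       [-0.0072549 , -0.15870561, -0.98729929,  1.36870657],
       [ 0.        ,  0.        ,  0.        ,  1.        ]])}
```

View pics/top0.png

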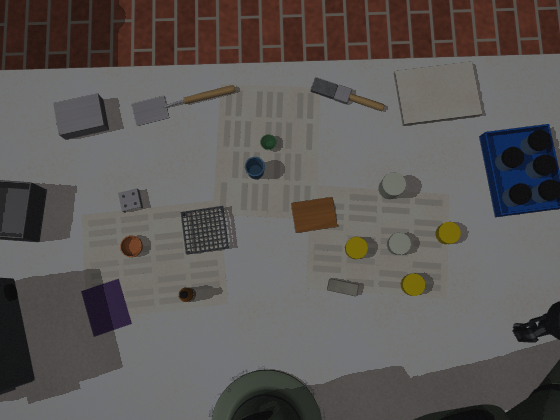

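View pics/scene0.png

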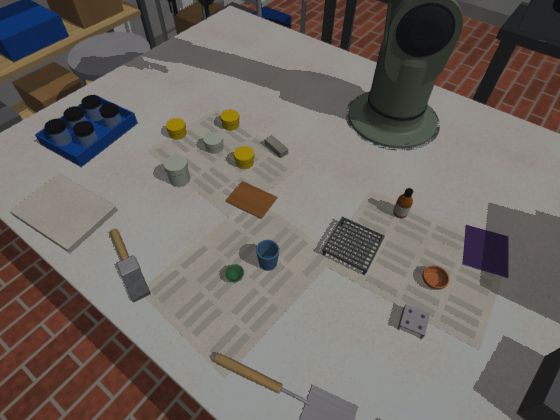

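The top picture shows the trivet at (131,200), bowl (132,245), rack (206,229), board (314,215), tall jar (393,185) and the white short jar (400,243), which has three yellow look-alikes around it. The scene picture agrees. The rack is on the left (+y) and the board on the right.

```bash
cat > h.py <<'E'
from workcell import *
import numpy as np, cv2
from scipy.spatial.transform import Rotation as R
def ray(n,px,c=None):
    c=c or calibration(n); px=np.atleast_2d(np.asarray(px,float)); f=210/np.tan(np.radians(c['fovy']/2))
    d=(px-[c['cx'],c['cy']])/f
    if n=='wrist':
        r=np.linalg.norm(d,axis=1,keepdims=True); v=np.hstack([d*np.sinc(r/np.pi),np.cos(r)])
    else: v=np.hstack([d,np.ones((len(d),1))])
    P=np.array(c['pose']); return P[:3,3],v@P[:3,:3].T
def at(n,px,z,c=None):
    o,v=ray(n,px,c); return (o+v*((z-o[2])/v[:,2:]))[:,:2]
def rectof(n,mask,z,c=None):
    k=max(cv2.findContours(mask.astype('uint8'),0,1)[0],key=cv2.contourArea)[:,0,:]
    return cv2.minAreaRect((at(n,k,z,c)*1000).astype('float32'))
E
python3 - <<'E'
from h import *
for n in('top',):
  grab_frame(n)
  for l,z in dict(trivet=.024,bowl=.022,tall_jar=.066,short_jar=.038,rack=.025,board=.006).items():
    for o in outline_of(l,n)[:5]:
        if o['score']<.3: continue
        b=rectof(n,o['region'],z); print(n,l,round(o['score'],2),np.round(o['rect']),np.round(b[0]),np.round(b[1]),round(b[2],1))
    for q in landmark_of(l,n)[:2]: print('   lm',round(q['score'],2),np.round(q['xy']),at(n,q['xy'],0).round(3))
E
```

```text
top trivet 0.66 [119. 189. 146. 210.] [572. 339.] [55. 56.] 13.4
   lm 0.56 [133. 198.] [[0.581 0.338]]
   lm 0.42 [389. 187.] [[ 0.59  -0.336]]
top bowl 0.79 [119. 236. 142. 257.] [453. 334.] [57. 51.] 88.4
   lm 0.57 [131. 248.] [[0.45 0.34]]
top tall_jar 0.57 [378. 172. 404. 197.] [ 581. -327.] [56. 75.] 42.9
   lm 0.59 [388. 188.] [[ 0.589 -0.333]]
top short_jar 0.95 [402. 271. 425. 300.] [ 336. -371.] [55. 55.] 42.3
top short_jar 0.88 [385. 234. 412. 254.] [ 440. -343.] [56. 55.] 88.4
top short_jar 0.87 [437. 220. 465. 244.] [ 464. -467.] [59. 56.] 88.4
top short_jar 0.64 [346. 240. 367. 258.] [ 431. -234.] [53. 53.] 88.4
top short_jar 0.48 [118. 239. 140. 254.] [451. 331.] [53. 50.] 88.4
   lm 0.92 [409. 281.] [[ 0.345 -0.372]]
   lm 0.85 [445. 235.] [[ 0.461 -0.472]]
top rack 0.75 [180. 206. 229. 252.] [489. 147.] [111. 110.] 7.0
   lm 0.86 [203. 232.] [[0.487 0.154]]
top board 0.62 [292. 197. 338. 232.] [ 523. -134.] [ 80. 110.] 7.2
top board 0.51 [179. 287. 195. 301.] [327. 195.] [39. 37.] 62.9
   lm 0.79 [310. 217.] [[ 0.517 -0.125]]
```

```bash
cat >> h.py <<'E'
def go(x,y,z,yaw):
    s=telemetry.observe(); Rm=R.from_euler('xyz',s['tool_rot']); yw=s['tool_rot'][2]
    G=R.from_euler('xyz',[np.pi,0,yaw]); t=(Rm.inv()*G).as_rotvec()
    p=np.array([x,y,z])-s['position']
    print('pos',s['position'].round(4),'rot',s['tool_rot'].round(3),'w',round(s['grip_width'],4),'t',round(s['clock'],1),'F',np.round(s['force'],1),'ff',s['finger_force'])
    print('turn',t.round(3),'shift(cur)',Rm.inv().apply(p).round(4),'shift(after turn)',G.inv().apply(p).round(4))
E
for i in 1 2 3 4; do :; done
python3 -m inch '[[0,0,0,0,0,0.094,0],[0,0,0,0,0,0.094,0],[0.027,-0.042,0,0,0,0,0],[0.027,-0.042,0,0,0,0,0],[0.027,-0.042,0,0,0,0,0]]'
python3 -m inch '[[0.027,-0.042,0,0,0,0,0],[0.027,-0.042,0,0,0,0,0],[0.027,-0.042,0,0,0,0,0],[0.027,-0.042,0,0,0,0,0],[0.027,-0.042,0,0,0,0,0]]'
python3 -c "
from h import *
go(.55,.30,.23,.234);print(telemetry.observe()['qpos'].round(2))"
```

```text
clock: 1.25
position: [0.3053, -0.4275, 0.2312]
tool_rot: [3.142, -0.0, 0.232]
force: [1.3, -0.2, 1.1]
grip_width: 0.0853
finger_force: 0.0
clock: 1.75
position: [0.3883, -0.1919, 0.2316]
tool_rot: [3.141, -0.001, 0.233]
force: [1.9, -0.3, 1.4]
grip_width: 0.0849
finger_force: 0.0
pos [ 0.3883 -0.1919  0.2316] rot [ 3.141e+00 -1.000e-03  2.330e-01] w 0.0849 t 1.8 F [ 1.9 -0.3  1.4] ff 0.0
turn [ 0.001 -0.001 -0.001] shift(cur) [ 0.2707 -0.4414  0.0015] shift(after turn) [ 0.2713 -0.441   0.0016]
[ 0.45  0.22 -0.15  2.07  0.04  0.85 -1.06]
```

```bash

python3 -m inch '[[0.027,-0.042,0,0,0,0,0],[0.027,-0.042,0,0,0,0,0],[0.027,-0.042,0,0,0,0,0],[0.027,-0.042,0,0,0,0,0],[0.027,-0.042,0,0,0,0,0]]' >/dev/null
python3 -m inch '[[0.027,-0.042,0,0,0,0,0],[0.027,-0.042,0,0,0,0,0],[0.027,-0.042,0,0,0,0,0],[0.027,-0.042,0,0,0,0,0],[0.027,-0.042,0,0,0,0,0]]' >/dev/null
python3 -m inch '[[0,0,0,0,0,0,0]]'
python3 - <<'E'
from h import *
c=calibration('wrist'); im=grab_frame('wrist'); cv2.imwrite('pics/w1.png',im[:,:,::-1]); print(c['fovy'],np.round(c['pose'],3))
for l,z in dict(trivet=.024,bowl=.022,rack=.025).items():
    for o in outline_of(l,'wrist')[:2]:
        b=rectof('wrist',o['region'],z,c); print(l,round(o['score'],2),np.round(o['rect']),np.round(b[0]),np.round(b[1]),round(b[2],1))
go(.572,.339,.1,.234)
E
```

```text
clock: 2.85
position: [0.5535, 0.284, 0.2307]
tool_rot: [-3.138, -0.0, 0.239]
force: [-1.5, -0.7, -1.0]
grip_width: 0.0854
finger_force: 0.0
65.70646984690485 [[ 0.238 -0.928 -0.287  0.626]
 [-0.971 -0.228 -0.067  0.302]
 [-0.004  0.295 -0.956  0.373]
 [ 0.     0.     0.     1.   ]]
trivet 0.88 [206. 132. 258. 178.] [572. 339.] [51. 51.] 13.2
trivet 0.59 [194. 230. 238. 273.] [455. 333.] [54. 56.] 75.7
bowl 0.6 [197. 230. 237. 272.] [454. 334.] [54. 57.] 75.6
pos [0.5538 0.2762 0.2312] rot [3.141 0.    0.232] w 0.0853 t 3.0 F [-0.3 -0.2 -0.3] ff 0.0
turn [ 0.001  0.    -0.002] shift(cur) [ 0.0322 -0.057   0.1312] shift(after turn) [ 0.0323 -0.0568  0.1312]
```

View pics/w1.png

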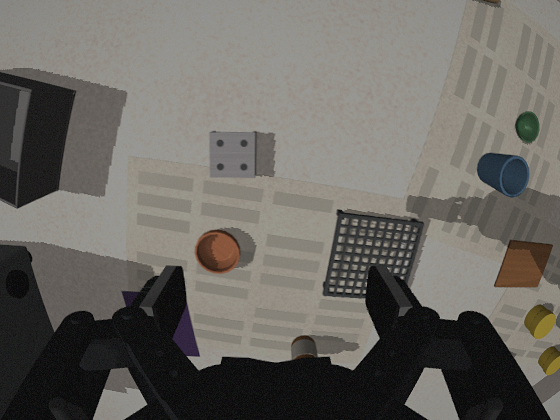

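The wrist view shows the trivet upright at (233,155), with its plate and four holes on top, the bowl at (218,251) and the rack at (373,255). Both views agree to 1 mm on the trivet and the bowl.

```bash

python3 -c "
from h import *
print(at('wrist',[[340,210],[423,221],[412,300],[323,296]],.025,calibration('wrist')).round(3))"
python3 -m inch '[[0.016,-0.028,0.03,0,0,0,0],[0.016,-0.029,0.03,0,0,0,0],[0,0,0.045,0,0,0,0],[0,0,0.045,0,0,0,0],[0,0,0.045,0,0,0,0]]' 30 >/dev/null
python3 -m inch '[[0,0,0.02,0,0,0,0],[0,0,0.012,0,0,0,0],[0,0,0,0,0,0,0]]'
python3 -c "
from h import *
go(.572,.339,.004,.231)"
```

```text
[[0.539 0.198]
 [0.55  0.091]
 [0.441 0.06 ]
 [0.426 0.185]]
clock: 3.85
position: [0.5717, 0.3389, 0.0036]
tool_rot: [3.141, 0.001, 0.232]
force: [0.3, 0.5, -0.4]
grip_width: 0.0855
finger_force: 0.0
pos [0.5717 0.3389 0.0036] rot [3.141e+00 1.000e-03 2.320e-01] w 0.0855 t 3.9 F [ 0.3  0.5 -0.4] ff 0.0
turn [0.001 0.001 0.001] shift(cur) [ 0.0003  0.     -0.0004] shift(after turn) [ 0.0003  0.     -0.0004]
```

```bash

python3 -m inch '[[0,0,0,0,0,0,1],[0,0,0,0,0,0,1],[0,0,0,0,0,0,1],[0,0,0,0,0,0,1],[0,0,0,0,0,0,1]]' 30
python3 -m inch '[[0,0,0,0,0,0,1],[0,0,-0.02,0,0,0,1],[0,0,-0.04,0,0,0,1],[0,0,-0.04,0,0,0,1],[0,0,0,0,0,0,1]]'
python3 - <<'E'
from h import *
c=calibration('wrist'); im=grab_frame('wrist'); cv2.imwrite('pics/w2.png',im[:,:,::-1])
for l,z in dict(rack=.025,board=.006).items():
    for o in outline_of(l,'wrist')[:2]:
        b=rectof('wrist',o['region'],z,c); print(l,round(o['score'],2),np.round(o['rect']),np.round(b[0]),np.round(b[1]),round(b[2],1))
go(.489,.147,.1,.122)
E
```

```text
clock: 4.35
position: [0.5726, 0.3404, 0.006]
tool_rot: [-3.141, -0.002, 0.232]
force: [-2.2, -1.3, 9.1]
grip_width: 0.0492
finger_force: 29.9
clock: 4.85
position: [0.5742, 0.3417, 0.1106]
tool_rot: [-3.139, -0.008, 0.232]
force: [0.5, 0.7, -0.1]
grip_width: 0.0493
finger_force: 32.6
rack 0.84 [382. 279. 508. 381.] [536. 148.] [140.  61.] 68.6
board 0.59 [553. 331. 560. 342.] [486. -83.] [26. 10.] 45.3
pos [0.5718 0.3399 0.1046] rot [-3.142e+00 -1.000e-03  2.330e-01] w 0.0496 t 5.0 F [-0.7  0.1 -1.6] ff 32.59168177843094
turn [-0.    -0.001  0.111] shift(cur) [-0.1251  0.1686  0.0046] shift(after turn) [-0.1057  0.1814  0.0046]
```

View pics/w2.png

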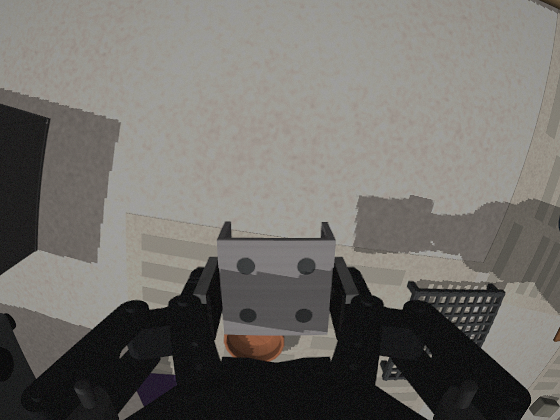

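The trivet is held level between the pads at about (276,280). Part of the rack is hidden at lower right, so I'll check it with the scene camera.

```bash

python3 - <<'E'
from h import *
for n in('scene','top'):
  grab_frame(n)
  for l,z in dict(rack=.025,board=.006).items():
    for o in outline_of(l,n)[:1]:
        b=rectof(n,o['region'],z); print(n,l,round(o['score'],2),np.round(o['rect']),np.round(b[0]),np.round(b[1]),round(b[2],1))
# w1 rack corners, sub-look
c={'fovy':65.706,'cx':calibration('wrist')['cx'],'cy':calibration('wrist')['cy'],'pose':np.array([[0.238,-0.928,-0.287,0.626],[-0.971,-0.228,-0.067,0.302],[-0.004,0.295,-0.956,0.373],[0,0,0,1]])}
print(at('wrist',[[340,210],[423,221],[323,296]],.025,c).round(3), at('wrist',[[233,155]],.024,c))
im=cv2.imread('pics/w1.png')[190:320,300:450]; cv2.imwrite('pics/w1c.png',cv2.resize(im,None,fx=4,fy=4))
E
```

```text
scene rack 0.79 [322. 216. 388. 270.] [495. 145.] [123. 113.] 6.5
scene board 0.78 [226. 183. 276. 218.] [ 526. -137.] [ 84. 111.] 6.9
top rack 0.77 [182. 203. 227. 252.] [489. 148.] [111. 114.] 6.5
top board 0.96 [291. 197. 338. 233.] [ 523. -134.] [ 81. 110.] 6.8
[[0.54  0.207]
 [0.551 0.101]
 [0.426 0.193]] [[0.57129739 0.33713454]]
```

View pics/w1c.png

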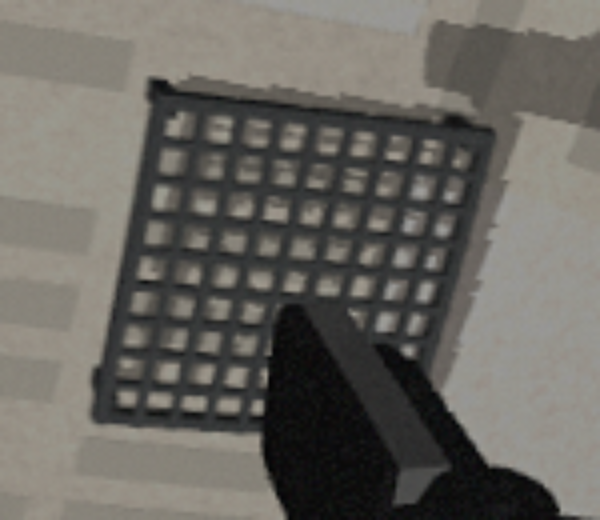

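The crop shows the rack corners at about (339,213), (423,223) and (324,294) in the full picture. Their diagonal gives a centre of (0.489, 0.147), which matches the top view. I'll carry the trivet there.

```bash

python3 -m inch '[[0,0,0,0,0,0.056,1],[0,0,0,0,0,0.057,1],[-0.021,0.036,0,0,0,0,1],[-0.021,0.036,0,0,0,0,1],[-0.021,0.036,0,0,0,0,1]]' >/dev/null
python3 -m inch '[[-0.021,0.036,0,0,0,0,1],[-0.021,0.036,0,0,0,0,1],[0,0,0.03,0,0,0,1],[0,0,0.02,0,0,0,1],[0,0,0,0,0,0,1]]' 
python3 -m inch '[[0,0,0,0,0,0,1],[0,0,0,0,0,0,1]]' >/dev/null
python3 -c "
from h import *
go(.489,.147,.031,.119)"
```

```text
clock: 6.3
position: [0.4878, 0.1483, 0.0523]
tool_rot: [3.141, 0.003, 0.12]
force: [-0.1, 0.3, -0.1]
grip_width: 0.0491
finger_force: 32.5
pos [0.4895 0.1493 0.0551] rot [-3.141e+00 -1.000e-03  1.200e-01] w 0.0493 t 6.5 F [ 0.4 -0.  -0.4] ff 32.504951655864716
turn [-0.    -0.001  0.001] shift(cur) [-0.0008  0.0022  0.0241] shift(after turn) [-0.0008  0.0022  0.0241]
```

```bash

python3 -m inch '[[0,0.002,0.01,0,0,0,1],[0,0,0.005,0,0,0,1],[0,0,0.003,0,0,0,1],[0,0,0,0,0,0,1]]'
python3 -m inch '[[0,0,0.002,0,0,0,1],[0,0,0,0,0,0,1]]'
python3 -m inch '[[0,0,0.002,0,0,0,1],[0,0,0,0,0,0,1]]'
python3 -m inch '[[0,0,0.002,0,0,0,1],[0,0,0,0,0,0,1]]'
```

```text
clock: 6.9
position: [0.489, 0.1468, 0.0358]
tool_rot: [3.141, 0.001, 0.12]
force: [-0.1, 0.0, -1.2]
grip_width: 0.0494
finger_force: 32.6
clock: 7.1
position: [0.4893, 0.1469, 0.0342]
tool_rot: [-3.142, 0.0, 0.12]
force: [1.1, 0.0, -1.0]
grip_width: 0.0494
finger_force: 32.6
clock: 7.3
position: [0.4892, 0.1468, 0.0322]
tool_rot: [3.142, 0.0, 0.12]
force: [-0.6, -0.2, 0.7]
grip_width: 0.0496
finger_force: 32.6
clock: 7.5
position: [0.4895, 0.1469, 0.0307]
tool_rot: [3.142, -0.001, 0.12]
force: [-1.7, -0.3, 9.5]
grip_width: 0.0493
finger_force: 33.9
```

```bash

python3 -m inch '[[0,0,0,0,0,0,0.5],[0,0,0,0,0,0,0],[0,0,0,0,0,0,0],[0,0,0,0,0,0,0]]'
python3 -m inch '[[0,0,-0.03,0,0,0,0],[0,0,-0.05,0,0,0,0],[0,0,-0.04,0,0,0,0],[0,0,0,0,0,0,0]]'
python3 - <<'E'
from h import *
n='top'; im=grab_frame(n); cv2.imwrite('pics/t1.png',cv2.resize(im[170:290,90:250,::-1],None,fx=4,fy=4))
for l,z in dict(trivet=.049,bowl=.022).items():
    for o in outline_of(l,n)[:1]:
        b=rectof(n,o['region'],z); print(n,l,round(o['score'],2),np.round(o['rect']),np.round(b[0]),np.round(b[1]),round(b[2],1))
go(.454,.334,.08,.119)
E
```

```text
clock: 7.9
position: [0.4893, 0.1468, 0.0302]
tool_rot: [-3.142, 0.0, 0.12]
force: [-0.1, 0.5, -0.1]
grip_width: 0.0854
finger_force: 0.0
clock: 8.3
position: [0.4914, 0.1476, 0.1549]
tool_rot: [-3.14, -0.007, 0.119]
force: [0.2, -0.4, -0.5]
grip_width: 0.0855
finger_force: 0.0
top bowl 0.29 [261. 134. 276. 151.] [717. -21.] [40. 40.] 42.6
pos [0.4891 0.1466 0.1499] rot [3.141 0.    0.12 ] w 0.0855 t 8.4 F [ 0.4  0.8 -0.8] ff 0.0
turn [0.    0.    0.001] shift(cur) [-0.0124 -0.1903  0.0699] shift(after turn) [-0.0126 -0.1903  0.0699]
```

```bash

python3 -m inch '[[-0.003,-0.048,0,0,0,0,0],[-0.003,-0.048,0,0,0,0,0],[-0.003,-0.047,0.01,0,0,0,0],[-0.003,-0.047,0.015,0,0,0,0],[0,0,0,0,0,0,0]]' >/dev/null
python3 -m inch '[[0,0,0.045,0,0,0,0],[0,0,0,0,0,0,0],[0,0,0,0,0,0,0]]' 25
python3 - <<'E'
from h import *
c=calibration('wrist'); im=grab_frame('wrist'); cv2.imwrite('pics/w3.png',im[:,:,::-1])
for l,z in dict(trivet=.049,bowl=.022).items():
    for o in outline_of(l,'wrist')[:2]:
        b=rectof('wrist',o['region'],z,c); print(l,round(o['score'],2),np.round(o['rect']),np.round(b[0]),np.round(b[1]),round(b[2],1))
    for n in ('top',):
      grab_frame(n)
      for o in outline_of(l,n)[:1]:
        b=rectof(n,o['region'],z); print(n,l,round(o['score'],2),np.round(o['rect']),np.round(b[0]),np.round(b[1]),round(b[2],1))
go(.454,.334,.008,.119)
E
```

```text
clock: 9.25
position: [0.4539, 0.3334, 0.0795]
tool_rot: [3.14, 0.003, 0.12]
force: [0.9, -0.3, 1.2]
grip_width: 0.0852
finger_force: 0.0
trivet 0.7 [484. 184. 560. 257.] [489. 159.] [54. 73.] 5.6
top trivet 0.68 [192. 218. 215. 240.] [489. 147.] [52. 53.] 4.8
bowl 0.76 [233. 188. 316. 268.] [453. 335.] [56. 55.] 6.9
pos [0.4551 0.3341 0.0812] rot [-3.141e+00 -1.000e-03  1.190e-01] w 0.0856 t 9.6 F [0.2 0.9 0.2] ff 0.0
turn [-0.001 -0.001  0.   ] shift(cur) [-0.0011  0.      0.0732] shift(after turn) [-0.0011 -0.      0.0732]
```

View pics/w3.png

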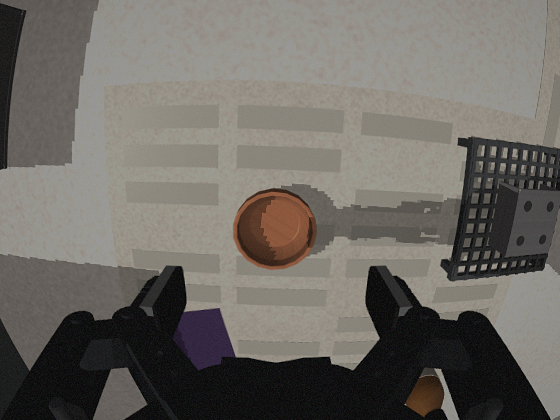

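The trivet sits square in the middle of the rack, and the top view puts it at (489,147). The bowl is at (275,228) in the wrist picture, centred between the fingers. I'll descend and grasp it.

```bash

python3 -m inch '[[-0.001,0,0.03,0,0,0,0],[0,0,0.03,0,0,0,0],[0,0,0.013,0,0,0,0],[0,0,0,0,0,0,0],[0,0,0,0,0,0,0]]'
python3 -m inch '[[0,0,0,0,0,0,1],[0,0,0,0,0,0,1],[0,0,0,0,0,0,1],[0,0,0,0,0,0,1],[0,0,0,0,0,0,1]]' 25
python3 -m inch '[[0,0,-0.02,0,0,0,1],[0,0,-0.04,0,0,0,1],[0,0,-0.04,0,0,0,1],[0,0,0,0,0,0,1],[0,0,0,0,0,0,1]]'
python3 - <<'E'
from h import *
c=calibration('wrist'); im=grab_frame('wrist'); cv2.imwrite('pics/w4.png',im[:,:,::-1])
go(.489,.147,.057,.119)
E
```

```text
clock: 10.1
position: [0.454, 0.3343, 0.0082]
tool_rot: [-3.141, -0.001, 0.12]
force: [0.1, -0.5, 1.1]
grip_width: 0.0854
finger_force: 0.0
clock: 10.6
position: [0.4543, 0.3342, 0.0087]
tool_rot: [-3.141, -0.001, 0.119]
force: [-2.1, -2.5, 14.2]
grip_width: 0.0556
finger_force: 23.5
clock: 11.1
position: [0.4542, 0.3341, 0.1085]
tool_rot: [-3.141, -0.002, 0.119]
force: [-0.3, -0.4, -1.7]
grip_width: 0.0551
finger_force: 27.0
pos [0.4537 0.3337 0.1074] rot [ 3.142 -0.     0.12 ] w 0.0554 t 11.2 F [ 0.6  0.3 -1.6] ff 27.016739370301366
turn [ 0.    -0.     0.001] shift(cur) [0.0128 0.1895 0.0504] shift(after turn) [0.0129 0.1895 0.0504]
```

View pics/w4.png

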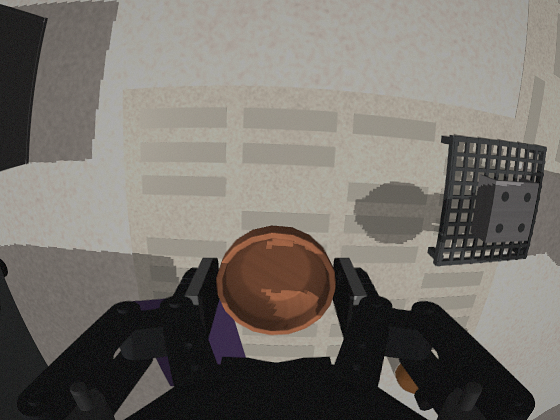

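The bowl is held level by its rim at (276,280). I'll carry it over the trivet.

```bash

python3 -m inch '[[0.003,0.047,0,0,0,0,1],[0.003,0.047,0,0,0,0,1],[0.003,0.047,0,0,0,0,1],[0.004,0.0475,0,0,0,0,1],[0,0,0,0,0,0,1]]' >/dev/null
python3 -m inch '[[0,0,0.02,0,0,0,1],[0,0,0.018,0,0,0,1],[0,0,0,0,0,0,1],[0,0,0,0,0,0,1]]' 
python3 -c "
from h import *
go(.489,.147,.057,.119)"
```

```text
clock: 12.05
position: [0.4885, 0.1485, 0.0689]
tool_rot: [3.141, 0.002, 0.12]
force: [-0.2, 1.2, -0.7]
grip_width: 0.0549
finger_force: 27.1
pos [0.4885 0.1485 0.0689] rot [3.141e+00 2.000e-03 1.200e-01] w 0.0549 t 12.1 F [-0.2  1.2 -0.7] ff 27.102937367417326
turn [0.    0.002 0.001] shift(cur) [0.0003 0.0015 0.0119] shift(after turn) [0.0003 0.0015 0.0119]
```

```bash

python3 -m inch '[[0,0.001,0.005,0,0,0,1],[0,0,0.003,0,0,0,1],[0,0,0,0,0,0,1]]'
python3 -m inch '[[0,0,0.002,0,0,0,1],[0,0,0,0,0,0,1]]'
python3 -m inch '[[0,0,0.002,0,0,0,1],[0,0,0,0,0,0,1]]'
```

```text
clock: 12.35
position: [0.4892, 0.1473, 0.0612]
tool_rot: [3.142, 0.0, 0.12]
force: [0.2, 0.1, -1.0]
grip_width: 0.0553
finger_force: 27.1
clock: 12.55
position: [0.4892, 0.1473, 0.0593]
tool_rot: [3.142, -0.0, 0.12]
force: [0.2, -0.4, -0.5]
grip_width: 0.055
finger_force: 27.1
clock: 12.75
position: [0.4895, 0.1474, 0.0577]
tool_rot: [3.142, -0.001, 0.12]
force: [-2.7, -1.9, 10.6]
grip_width: 0.0554
finger_force: 27.9
```

```bash

python3 -m inch '[[0,0,0,0,0,0,0.5],[0,0,0,0,0,0,0],[0,0,0,0,0,0,0],[0,0,0,0,0,0,0]]'
python3 -m inch '[[0,0,-0.02,0,0,0,0],[0,0,-0.04,0,0,0,0],[0,0,-0.05,0,0,0,0],[-0.0107,0.048,0,0,0,0,0],[-0.0107,0.048,0,0,0,0,0]]' >/dev/null
python3 -m inch '[[-0.0107,0.048,0,0,0,0,0],[-0.0107,0.048,0,0,0,0,0],[-0.0107,0.048,0,0,0,0,0],[-0.0107,0.048,0,0,0,0,0],[-0.0107,0.048,0,0,0,0,0]]' >/dev/null
python3 -m inch '[[-0.0107,0.048,0,0,0,0,0],[-0.0107,0.048,0,0,0,0,0],[0,0,0,0,0,0,0],[0,0,0,0,0,0,0]]'
python3 - <<'E'
from h import *
c=calibration('wrist'); im=grab_frame('wrist'); cv2.imwrite('pics/w5.png',im[:,:,::-1])
for l,z in dict(short_jar=.038,tall_jar=.066,board=.006).items():
    for o in outline_of(l,'wrist')[:4]:
        b=rectof('wrist',o['region'],z,c); print(l,round(o['score'],2),np.round(o['rect']),np.round(b[0]),np.round(b[1]),round(b[2],1))
n='top'; im=grab_frame(n); cv2.imwrite('pics/t2.png',im[:,:,::-1])
for l,z in dict(trivet=.049,bowl=.071).items():
      for o in outline_of(l,n)[:1]:
        b=rectof(n,o['region'],z); print(n,l,round(o['score'],2),np.round(o['rect']),np.round(b[0]),np.round(b[1]),round(b[2],1))
go(.440,-.343,.016,.119)
E
```

```text
clock: 13.15
position: [0.4892, 0.1474, 0.0572]
tool_rot: [-3.142, 0.0, 0.12]
force: [-0.3, -0.0, -0.2]
grip_width: 0.0854
finger_force: 0.0
clock: 14.55
position: [0.4447, -0.2939, 0.167]
tool_rot: [-3.141, 0.0, 0.117]
force: [1.0, 2.1, 0.1]
grip_width: 0.0856
finger_force: 0.0
short_jar 0.9 [314. 275. 365. 331.] [ 344. -371.] [72. 53.] 13.0
short_jar 0.84 [423. 172. 481. 230.] [ 466. -464.] [73. 54.] 64.1
short_jar 0.7 [180. 174. 241. 238.] [ 432. -238.] [59. 56.] 6.1
short_jar 0.59 [305. 180. 362. 242.] [ 440. -343.] [60. 55.] 54.9
tall_jar 0.77 [311.   4. 391.  80.] [ 581. -334.] [59. 65.] 83.4
board 0.55 [ 81.  60. 180. 142.] [ 521. -137.] [ 79. 110.] 7.7
top trivet 0.58 [211. 220. 217. 239.] [473. 126.] [13. 13.] 89.5
top bowl 0.67 [188. 217. 211. 240.] [490. 149.] [53. 52.] 44.1
pos [ 0.4455 -0.2923  0.1674] rot [-3.142 -0.     0.121] w 0.0854 t 14.9 F [-0.1  0.2 -0.2] ff 0.0
turn [-0.    -0.     0.002] shift(cur) [-0.0116  0.0496  0.1514] shift(after turn) [-0.0115  0.0497  0.1514]
```

View pics/w5.png

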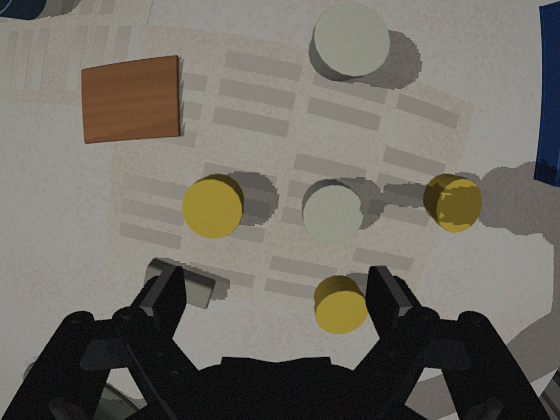

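View pics/t2.png

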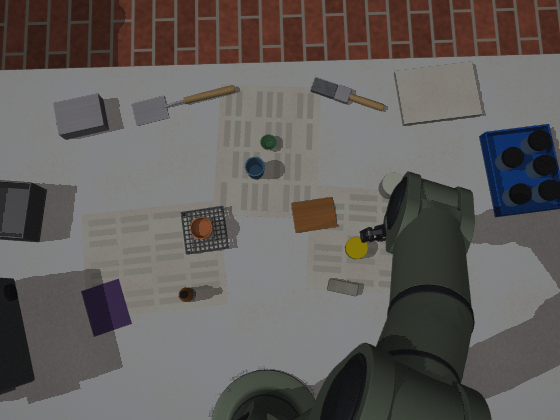

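The top view shows the bowl on the trivet in the middle of the rack, at about (202,229). The wrist view shows the white short jar at (332,211) and the tall jar at (350,40). The short jar is 5 cm to the tool's right, so I'll shift over it and grasp.

```bash

python3 -m inch '[[-0.0115,0.048,0,0,0,0,0],[0,0.0015,0.045,0,0,0,0],[0,0,0.045,0,0,0,0],[0,0,0,0,0,0,0],[0,0,0,0,0,0,0]]' 30
python3 -c "
from h import *
go(.440,-.343,.016,.119)"
```

```text
clock: 15.4
position: [0.44, -0.3431, 0.078]
tool_rot: [-3.141, 0.001, 0.121]
force: [1.1, 0.4, 1.0]
grip_width: 0.0853
finger_force: 0.0
pos [ 0.44   -0.3431  0.078 ] rot [-3.141e+00  1.000e-03  1.210e-01] w 0.0853 t 15.4 F [1.1 0.4 1. ] ff 0.0
turn [-0.001  0.001  0.002] shift(cur) [ 0.0001 -0.0001  0.062 ] shift(after turn) [ 0.     -0.0001  0.062 ]
```

```bash

python3 -m inch '[[0,0,0.03,0,0,0,0],[0,0,0.03,0,0,0,0],[0,0,0,0,0,0,0],[0,0,0,0,0,0,0]]'
python3 -m inch '[[0,0,0,0,0,0,1],[0,0,0,0,0,0,1],[0,0,0,0,0,0,1],[0,0,0,0,0,0,1],[0,0,0,0,0,0,1]]' 30
python3 -m inch '[[0,0,-0.02,0,0,0,1],[0,0,-0.04,0,0,0,1],[0,0,-0.04,0,0,0,1],[0,0,0,0,0,0,1],[0,0,0,0,0,0,1]]'
python3 -c "
from h import *
go(.506,.0065,.018,.119)"
```

```text
clock: 15.8
position: [0.4407, -0.3439, 0.0195]
tool_rot: [3.14, -0.001, 0.12]
force: [0.1, -0.4, 1.3]
grip_width: 0.0857
finger_force: 0.0
clock: 16.3
position: [0.4405, -0.3442, 0.019]
tool_rot: [3.14, -0.002, 0.12]
force: [-2.1, 1.2, 16.7]
grip_width: 0.0548
finger_force: 28.4
clock: 16.8
position: [0.44, -0.344, 0.1187]
tool_rot: [3.14, -0.002, 0.12]
force: [-0.0, 0.3, -1.5]
grip_width: 0.0541
finger_force: 34.3
pos [ 0.44   -0.344   0.1187] rot [ 3.14e+00 -2.00e-03  1.20e-01] w 0.0541 t 16.8 F [-0.   0.3 -1.5] ff 34.25440255370631
turn [ 0.002 -0.002  0.001] shift(cur) [ 0.1071 -0.3403  0.1003] shift(after turn) [ 0.1071 -0.3402  0.1007]
```

```bash

python3 -m inch '[[0.0134,-0.0425,0,0,0,0,1],[0.0134,-0.0425,0,0,0,0,1],[0.0134,-0.0425,0,0,0,0,1],[0.0134,-0.0425,0,0,0,0,1],[0.0134,-0.0425,0,0,0,0,1]]' >/dev/null
python3 -m inch '[[0.0134,-0.0425,0,0,0,0,1],[0.0134,-0.0425,0,0,0,0,1],[0.0134,-0.0425,0,0,0,0,1],[0,0,0.04,0,0,0,1],[0,0,0,0,0,0,1]]' >/dev/null
python3 -m inch '[[0,0,0.04,0,0,0,1],[0,0,0,0,0,0,1],[0,0,0,0,0,0,1]]' 
python3 -c "
from h import *
go(.506,.0065,.018,.119)"
```

```text
clock: 18.1
position: [0.505, 0.006, 0.038]
tool_rot: [3.141, 0.002, 0.119]
force: [0.7, 0.1, -0.3]
grip_width: 0.0544
finger_force: 34.2
pos [0.505 0.006 0.038] rot [3.141e+00 2.000e-03 1.190e-01] w 0.0544 t 18.1 F [ 0.7  0.1 -0.3] ff 34.20385625824565
turn [ 0.     0.002 -0.   ] shift(cur) [ 0.001  -0.0004  0.02  ] shift(after turn) [ 0.001  -0.0004  0.02  ]
```

```bash

python3 -m inch '[[0.001,0,0.012,0,0,0,1],[0,0,0.005,0,0,0,1],[0,0,0,0,0,0,1]]'
python3 -m inch '[[0,0,0.002,0,0,0,1],[0,0,0,0,0,0,1]]'
python3 -m inch '[[0,0,0.002,0,0,0,1],[0,0,0,0,0,0,1]]'
```

```text
clock: 18.4
position: [0.5065, 0.0068, 0.0203]
tool_rot: [3.142, 0.0, 0.12]
force: [0.1, -0.5, -1.8]
grip_width: 0.0537
finger_force: 34.2
clock: 18.6
position: [0.5068, 0.007, 0.019]
tool_rot: [3.141, -0.001, 0.12]
force: [-2.7, -0.0, 7.5]
grip_width: 0.0546
finger_force: 35.3
clock: 18.8
position: [0.5074, 0.0069, 0.0179]
tool_rot: [3.141, -0.002, 0.12]
force: [-5.0, 0.3, 27.8]
grip_width: 0.0542
finger_force: 38.2
```

```bash

python3 -m inch '[[0,0,-0.002,0,0,0,1],[0,0,0,0,0,0,0.5],[0,0,0,0,0,0,0],[0,0,0,0,0,0,0],[0,0,0,0,0,0,0]]'
python3 -m inch '[[0,0,-0.03,0,0,0,0],[0,0,-0.05,0,0,0,0],[0,0,-0.05,0,0,0,0],[0,0,-0.04,0,0,0,0],[0.0042,0.043,0,0,0,0,0]]' >/dev/null
python3 -m inch '[[0.0042,0.043,0,0,0,0,0],[0.0042,0.043,0,0,0,0,0],[0.0042,0.043,0,0,0,0,0],[0.0042,0.043,0,0,0,0,0],[0.0042,0.043,0,0,0,0,0]]' >/dev/null
python3 -m inch '[[0.0042,0.043,0,0,0,0,0],[0.0042,0.043,0,0,0,0,0],[0,0,0,0,0,0,0],[0,0,0,0,0,0,0]]'
python3 - <<'E'
from h import *
c=calibration('wrist'); im=grab_frame('wrist'); cv2.imwrite('pics/w6.png',im[:,:,::-1])
for l,z in dict(short_jar=.038,tall_jar=.066,board=.006).items():
    for o in outline_of(l,'wrist')[:1 if l!='short_jar' else 4]:
        b=rectof('wrist',o['region'],z,c); print(l,round(o['score'],2),np.round(o['rect']),np.round(b[0]),np.round(b[1]),round(b[2],1))
n='top'; grab_frame(n)
for l,z in dict(short_jar=.038).items():
      for o in outline_of(l,n)[:5]:
        b=rectof(n,o['region'],z); print(n,l,round(o['score'],2),np.round(o['rect']),np.round(b[0]),np.round(b[1]),round(b[2],1))
go(.581,-.333,.045,.119)
E
```

```text
clock: 19.3
position: [0.5064, 0.0069, 0.0182]
tool_rot: [-3.142, 0.0, 0.12]
force: [-0.5, -0.1, -1.1]
grip_width: 0.0852
finger_force: 0.0
clock: 20.7
position: [0.5806, -0.3312, 0.1875]
tool_rot: [-3.141, 0.001, 0.118]
force: [0.3, 0.2, -0.8]
grip_width: 0.0854
finger_force: 0.0
short_jar 0.83 [  3. 200.  36. 243.] [508. -14.] [56. 85.] 14.3
short_jar 0.79 [179. 280. 205. 334.] [ 439. -254.] [27. 74.] 79.7
short_jar 0.72 [358. 288. 374. 326.] [ 463. -445.] [56.  7.] 26.2
short_jar 0.53 [271. 354. 300. 361.] [ 385. -362.] [12. 32.] 26.8
tall_jar 0.59 [246. 158. 317. 230.] [ 587. -334.] [64. 59.] 35.0
board 0.55 [ 64. 183. 153. 251.] [ 523. -137.] [ 80. 111.] 6.9
top short_jar 0.93 [344. 239. 369. 257.] [ 431. -235.] [55. 53.] 88.4
top short_jar 0.88 [245. 213. 270. 233.] [503.   9.] [54. 54.] 43.4
pos [ 0.5812 -0.3297  0.1886] rot [-3.142 -0.     0.121] w 0.0855 t 21.0 F [-0.5 -0.3  0.6] ff 0.0
turn [-0.    -0.     0.002] shift(cur) [-0.0006  0.0032  0.1436] shift(after turn) [-0.0006  0.0032  0.1436]
```

View pics/w6.png

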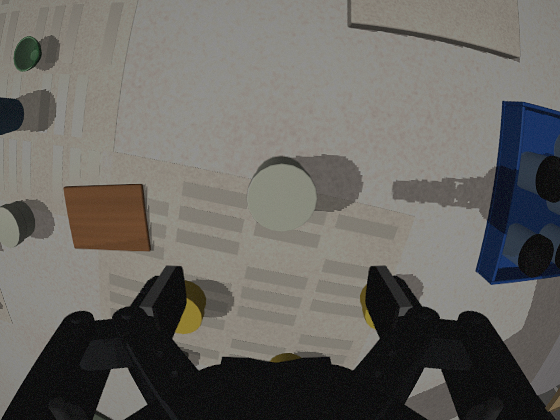

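The wrist view shows the tall jar's lid disc centred at about (281,196), with its side visible behind. The short jar is at lower left, standing where it was placed.

```bash

python3 -c "
from h import *
p=at('wrist',[[281,196],[247,197],[316,195],[281,231]],.066);print(p.round(4))
go(p[0,0],p[0,1],.045,.119)"
```

```text
[[ 0.5875 -0.3329]
 [ 0.5832 -0.3046]
 [ 0.5921 -0.3622]
 [ 0.5563 -0.3369]]
pos [ 0.5812 -0.3297  0.1886] rot [-3.142 -0.     0.121] w 0.0855 t 21.0 F [-0.5 -0.3  0.6] ff 0.0
turn [-0.    -0.     0.002] shift(cur) [0.0059 0.0039 0.1436] shift(after turn) [0.0059 0.0039 0.1436]
```

```bash

python3 -m inch '[[0.0045,0.0037,0.04,0,0,0,0],[0,0,0.045,0,0,0,0],[0,0,0.04,0,0,0,0],[0,0,0.018,0,0,0,0],[0,0,0,0,0,0,0]]' 
python3 -m inch '[[0,0,0,0,0,0,0],[0,0,0,0,0,0,1],[0,0,0,0,0,0,1],[0,0,0,0,0,0,1],[0,0,0,0,0,0,1]]' 40
python3 -m inch '[[0,0,0,0,0,0,1],[0,0,-0.02,0,0,0,1],[0,0,-0.04,0,0,0,1],[0,0,-0.04,0,0,0,1],[0,0,0,0,0,0,1]]'
python3 -c "
from h import *
cv2.imwrite('pics/w7.png',grab_frame('wrist')[:,:,::-1])
go(.611,-.1235,.045,.119)"
```

```text
clock: 21.5
position: [0.585, -0.3328, 0.0434]
tool_rot: [-3.14, 0.003, 0.12]
force: [-0.5, -0.1, -0.3]
grip_width: 0.0853
finger_force: 0.0
clock: 22.0
position: [0.5868, -0.3345, 0.0474]
tool_rot: [3.14, -0.002, 0.119]
force: [-2.1, -0.2, 11.7]
grip_width: 0.0583
finger_force: 40.6
clock: 22.5
position: [0.5884, -0.3351, 0.1519]
tool_rot: [3.137, -0.007, 0.119]
force: [-0.1, -0.6, -1.7]
grip_width: 0.0581
finger_force: 44.8
pos [ 0.5872 -0.3346  0.1489] rot [ 3.138 -0.005  0.119] w 0.0578 t 22.6 F [-0.6 -0.6 -2.3] ff 44.83553055091761
turn [ 0.003 -0.005  0.   ] shift(cur) [ 0.0483 -0.2071  0.1035] shift(after turn) [ 0.0486 -0.2067  0.1039]
```

View pics/w7.png

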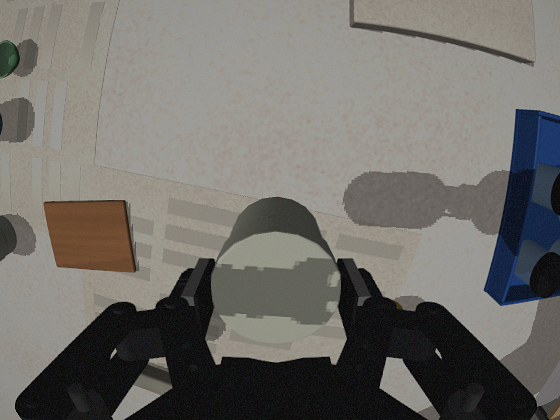

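The jar is held upright by its lid. I'll carry it to (0.611, −0.125), behind the board.

```bash

python3 -m inch '[[0.0097,-0.041,0,0,0,0,1],[0.0097,-0.041,0,0,0,0,1],[0.0097,-0.041,0,0,0,0,1],[0.0097,-0.041,0,0,0,0,1],[0.0097,-0.041,0,0,0,0,1]]' >/dev/null
python3 -m inch '[[0,0,0.04,0,0,0,1],[0,0,0.035,0,0,0,1],[0,0,0,0,0,0,1],[0,0,0,0,0,0,1]]' >/dev/null
python3 -c "
from h import *
go(.611,-.1255,.047,.119)"
```

```text
pos [ 0.6093 -0.1245  0.0704] rot [-3.141e+00  1.000e-03  1.200e-01] w 0.058 t 23.4 F [ 0.2 -1.1 -0.8] ff 44.76856661145575
turn [-0.     0.001  0.001] shift(cur) [0.0016 0.0012 0.0234] shift(after turn) [0.0016 0.0012 0.0234]
```

```bash

python3 -m inch '[[0.0015,0.001,0.012,0,0,0,1],[0,0,0.006,0,0,0,1],[0,0,0,0,0,0,1]]'
python3 -m inch '[[0,0,0.002,0,0,0,1],[0,0,0,0,0,0,1]]'
python3 -m inch '[[0,0,0.002,0,0,0,1],[0,0,0,0,0,0,1]]'
```

```text
clock: 23.75
position: [0.6109, -0.1254, 0.052]
tool_rot: [-3.141, 0.0, 0.119]
force: [-0.5, 0.3, -1.6]
grip_width: 0.0577
finger_force: 44.8
clock: 23.95
position: [0.6113, -0.1253, 0.0505]
tool_rot: [3.142, -0.0, 0.12]
force: [0.6, 0.6, -1.6]
grip_width: 0.058
finger_force: 44.8
clock: 24.15
position: [0.6112, -0.1253, 0.0483]
tool_rot: [3.142, -0.0, 0.12]
force: [0.1, -0.2, -2.3]
grip_width: 0.0581
finger_force: 44.8
```

```bash

python3 -m inch '[[0,0,0.0015,0,0,0,1],[0,0,0,0,0,0,1]]'
python3 -m inch '[[0,0,0.001,0,0,0,1],[0,0,0,0,0,0,1]]'
```

```text
clock: 24.35
position: [0.6113, -0.1253, 0.0475]
tool_rot: [3.141, -0.0, 0.12]
force: [-3.2, 0.3, 9.8]
grip_width: 0.0581
finger_force: 46.0
clock: 24.55
position: [0.6115, -0.1253, 0.0474]
tool_rot: [3.141, -0.001, 0.12]
force: [-9.8, 0.9, 26.8]
grip_width: 0.0579
finger_force: 47.6
```

Contact. I'll back off 1 mm, release, rise, move clear and check.

```bash

python3 -m inch '[[0,0,-0.0015,0,0,0,1],[0,0,0,0,0,0,0.5],[0,0,0,0,0,0,0],[0,0,0,0,0,0,0],[0,0,0,0,0,0,0]]'
python3 -m inch '[[0,0,-0.03,0,0,0,0],[0,0,-0.05,0,0,0,0],[0,0,-0.05,0,0,0,0],[0,0,-0.03,0,0,0,0],[0,0.045,0,0,0,0,0]]' >/dev/null
python3 -m inch '[[0,0.045,0,0,0,0,0],[0,0.045,0,0,0,0,0],[0,0.045,0,0,0,0,0],[0,0.04,0,0,0,0,0],[0,0.04,0,0,0,0,0]]'
python3 - <<'E'
from h import *
n='top'; im=grab_frame(n); cv2.imwrite('pics/t3.png',im[:,:,::-1])
for n in('top','scene'):
  if n=='scene': grab_frame(n)
  for l,z in dict(bowl=.071,short_jar=.038,tall_jar=.066,board=.006).items():
      for o in outline_of(l,n)[:5 if l=='short_jar' else 1]:
        b=rectof(n,o['region'],z); print(n,l,round(o['score'],2),np.round(o['rect']),np.round(b[0]),np.round(b[1]),round(b[2],1))
E
```

```text
clock: 25.05
position: [0.6111, -0.1252, 0.0472]
tool_rot: [-3.142, 0.0, 0.12]
force: [0.2, -0.8, 0.2]
grip_width: 0.0855
finger_force: 0.0
clock: 26.05
position: [0.6421, -0.3852, 0.2072]
tool_rot: [-3.142, 0.0, 0.12]
force: [-0.1, 0.3, 0.4]
grip_width: 0.0849
finger_force: 0.0
top bowl 0.65 [190. 219. 213. 239.] [488. 149.] [54. 55.] 25.7
top short_jar 0.81 [244. 213. 272. 233.] [503.   8.] [53. 56.] 88.5
top short_jar 0.81 [346. 237. 368. 257.] [ 431. -235.] [55. 53.] 87.2
top short_jar 0.69 [180. 206. 228. 253.] [488. 146.] [111. 112.] 7.3
top short_jar 0.58 [299. 165. 320. 189.] [ 611. -125.] [59. 71.] 88.0
top tall_jar 0.62 [299. 164. 321. 190.] [ 608. -122.] [60. 69.] 88.1
top board 0.55 [290. 199. 342. 234.] [ 522. -135.] [ 83. 111.] 6.3
scene bowl 0.67 [344. 218. 374. 245.] [493. 146.] [59. 59.] 37.6
scene short_jar 0.94 [232. 146. 254. 170.] [ 445. -230.] [84. 52.] 39.7
scene short_jar 0.79 [290. 202. 314. 231.] [515.  11.] [74. 53.] 36.4
scene short_jar 0.62 [221. 109. 239. 130.] [ 353. -361.] [83. 47.] 42.5
scene short_jar 0.55 [165. 115. 187. 141.] [ 476. -457.] [93. 52.] 61.3
scene tall_jar 0.71 [219. 198. 238. 235.] [ 629. -111.] [99. 54.] 44.0
scene board 0.63 [228. 185. 274. 216.] [ 527. -136.] [ 83. 110.] 7.2
```

View pics/t3.png

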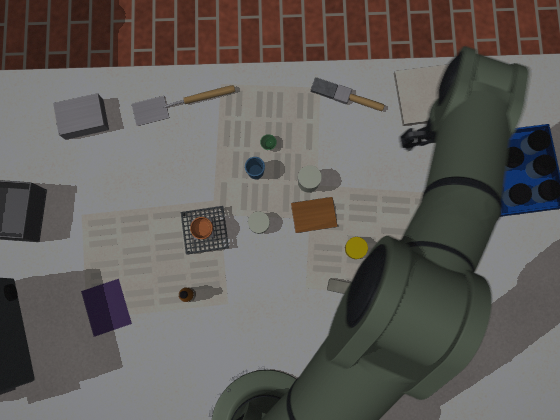

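The top view shows the bowl on the trivet and rack at (202,229) and the short jar at (259,222), midway between rack and board. The tall jar is at (309,178), behind the board, and the bystanders in view haven't moved. I'll hand in.

```bash
python3 -c "
from workcell import bot; print(bot.job_done())"
```

```text
the job is handed in; nothing more can be done
None
```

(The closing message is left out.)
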